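# Roll a bushing up the feed gutter into its nest and close the gate

### The job

Push the big brass bushing that lies at the low end of the sloped aluminium gutter up the gutter with your fingertips, over the crest and into the dip against the end stop, so that it stays there and does not roll back. Then push the swinging gate fully across the gutter behind it. Only push: do not lift the bushing out of the gutter, and do not disturb the small bushings, spools, bottle and screwdriver standing around.

Things in the scene. Friction and masses are not known exactly. Their poses are not given: they have to be found in the camera images.
- gutter: Fixed straight gutter of bare aluminium, 54 mm wide inside, on a dark base plate (260 x 80 x 8 mm). Origin on the table under its middle; x points uphill, y to the side where the gate is hinged, z up. In this frame the floor rises at 8 degrees from 30 mm high at x = -120 mm to a crest 54 mm high at x = 50 mm, then dips to the end stop. Side walls 3 mm thick rise 14 mm above the floor line.
- ramp (a point): Point on the gutter floor's centre line at the uphill face of the low lip (gutter frame: x = -105 mm, 32 mm high); x runs uphill along the sloped floor, z is square to it. The lip, 5 mm thick and 7 mm high, lies downhill of this point, across the floor, and keeps the bushing from rolling out; 10 mm beyond it the gutter ends, open.
- nest (a point): Where the bushing's centre lies when it is home in the dip against the end stop (gutter frame: x = 68 mm, y = 0, 73.6 mm high). From the crest the floor falls at 12 degrees to the upright stop plate, whose face is at x = 91 mm and whose top is 90 mm above the table.
- bushing: The big round brass bushing, 46 mm diameter, 50 mm long, about 0.45 kg, lying across the gutter and free to roll; it starts resting against the low lip. Origin at its centre; y is its axis (across the gutter), x and z turn as it rolls. Passing the crest its centre is 77 mm above the table; brass and gutter are smooth. Uphill of the crest it rolls on to the stop by itself.
- gate (a joint): Swinging gate, a flat steel bar 8 mm thick, 70 to 82 mm above the table, reaching 80 mm from its upright hinge. In rad: 0 is open (bar beside the gutter, pointing downhill and 30 degrees outward), growing as it swings inward over the gutter to its end stop at 2.09, square across just downhill of the nest. It starts at 0 to 0.35 and stays where it is left (about 1 N moves it).
- gate_pivot (a point): The gate's hinge axis, at mid height of the bar (x = 36 mm, y = 50 mm, 76 mm high in the gutter frame). The post is 16 mm thick, the hinge hub 18 mm.
- gate_pin (a point): Middle of the upright black pin near the gate's free end, 65 mm from the hinge axis; pin 10 mm in diameter, from the bar to 108 mm above the table (this point 94 mm high). Push it, or the bar, sideways.
- bush_a: Small brass bushing standing upright on the table, 32 mm diameter, 30 mm tall; leave it. Origin at its foot.
- bush_b: Another like bush_a.
- bush_c: Another like bush_a.
- spool_a: Clear (milky-looking) plastic spool standing on the table, 40 mm diameter, 36 mm tall; leave it. Origin at its foot.
- spool_b: Another like spool_a.
- driver: Screwdriver lying on the table; leave it. Origin at the middle of its underside.
- oil: White plastic bottle standing on the table, 44 mm diameter, 110 mm tall; leave it. Origin at its foot.
There are look-alikes about, which are no part of the job. Leave any pink or turquoise look-alike of the bushing alone.

How it is judged (in metres and radians):
On the way, in this order (a step that is already met when the one before it is completed fails the run):
1. the bushing is home in the dip, with the gate still open (distance between bushing and nest below 0.008 m and value of joint gate below 1 rad), for 0.3 s.
2. the gate is across the gutter behind the bushing (distance between bushing and nest below 0.008 m and value of joint gate above 1.95 rad), for 0.2 s.
At the end, for the whole second after the job is handed in: The bushing's centre is within 8 mm of the nest point, lying across the gutter within 0.15 rad and at rest, and the gate stands above 1.95 rad (within 8 degrees of its end stop) (all of step 2 and linear speed of bushing below 0.01 m/s and angle between the y axis of bushing and the y axis of gutter, either way round below 0.15 rad); the robot touches nothing.
It fails at once if the bushing is lifted more than about 12 mm off the gutter floor line (z of bushing in the frame of ramp above 0.035 m).
It fails at once if a bystander is moved more than 10 mm (distance of any of bush_a, bush_b, bush_c, spool_a, spool_b, driver, oil from where it was at the start of the episode above 0.01 m).
It also fails if it takes over 54 s, if anything falls off the work surface, if the arm or the gripper's body presses on something with over 40 N, if the wrist force passes 120 N, or if a joint passes its speed limit or range.

### The arm

A 6-joint arm with a two-finger parallel gripper is mounted at the origin on the work surface. World frame = base frame: x ahead of the robot, y to its left, z up, the work surface at z = 0. Lengths are in mm, angles in rad, forces in N, time in s.
With the tool pointing down it reaches from about 275 to 750 mm from the base axis. Payload 10.2 kg.
Tool frame: the origin (TCP) lies midway between the tips of the shut fingers; the grasp point (between the pads) lies 19 mm behind it (ctrl.grasp_offset is the distance from the TCP to the grasp point, in mm); z points along the fingers, y is the line along which they close (so a half turn about z gives the same grasp; the last joint's range is limited). The gripper opens to 85 mm and grips with 20 to 120 N. Pads are 22 mm wide; open, the fingers measure 114 mm over their backs; the gripper's body (76 mm by 85 mm) begins 54 mm behind the grasp point. The pads swing forward as they close: fully open they stand 13 mm farther back than shut.
Start: joints at [-1.401, 0.313, 1.498, -0, 1.331, -0.223], TCP at [200.946, -485.028, 231.294] pointing down, gripper open.
Joint ranges: [-2.94, 2.94], [-0.97, 2.17], [0.19, 2.56], [-1.23, 4.37], [0.02, 3.11], [-2.88, 2.88]. Speed limits (rad/s): [2.39, 2.39, 3.01, 3.14, 3.14, 3.14].

### API

Orientations are given as a unit quaternion [w, x, y, z].
In Python, from rig import ctrl, viewer, models gives the robot as it stands. The module is installed in compiled form; this text tells all that it offers.
- The arm moves only by the shell command python3 -m pendant 'ROWS' [OPENING] [FORCE]. ROWS is text: rows parted by semicolons, each of 4 numbers parted by spaces: the shift along the tool's x, y, z in m, then the turn about the tool's z in rad. In form: x y z yaw; .... A call has 1 to 10 rows; each row shifts and turns the commanded pose from where the row before left it, along the tool's axes as they then stand; what a row does not reach is not made up. A row lasts 1/8 s, in which the tool goes at most 62.5 mm and 10.7 degrees, less where a joint would pass 70% of its speed; a pose out of reach is approached as far as the arm can. A call is refused whole if a number of a shift passes 0.0625 or a number of a turn 0.188, either way. A call with a gripper value outside its range is refused whole. OPENING is the opening, from 0 (shut) to 1 (fully open), set as the call begins (- or left out, the last holds). The fingers move at their own pace and stop on an object; FORCE is the grip in N (left out, the last holds). Time passes only in rows, so rows that do not move let the fingers close. It gives the time, the measured TCP pose, the force, the opening and the grip force at its end, in the units of the state.
- ctrl.sense(): the state, without advancing time (a new reading comes with each control period).
- viewer.capture(name): name is "scene" or "top" or "wrist"; returns a dict with "color" (480x640x3 uint8, red, green, blue), "vertical_fov" (degrees; the focal length in pixels is half the picture's height over the tangent of half this angle, whatever the lens; pixels are square), "cx", "cy" (the principal point, pixels), "dist" ([k1, k2, p1, p2, k3] as OpenCV has them; the pictures are not rectified), "pose" (4x4, takes a point from camera to world coordinates). Camera axes: x right, y down, z forward; pixel columns grow to the right and rows downward; lengths in mm; the calibration is good to about 2 mm. A picture is of the moment at which its call begins. There is no depth.
- ctrl.finish_job(): hands the job in; it is judged then, once.
Trained networks look in the newest picture that a camera, given by its name, has taken for a name from the list of things; names that differ only in an ending like _2 or _b are one class to them, and where a whole thing is asked for, a point or a joint stands for the part that bears it (a point fixed in the world has none). Each returns a list of dicts, best first, with "p" (0 to 1); they miss things now and then, are a little off and sometimes report something else, mostly with a low value. They report only what shows in the picture. A call takes as long as a camera call. They do not tell look-alikes from the thing itself.
- models.boxes_of(camera, query): "at" ([x, y, z] in mm, in world coordinates, good to about 4 mm: the middle of the surface that is visible of it).
The state is a dict: "time_s": time; "joints": joint angles; "dq": joint speeds; "tau": joint torques, N m; "eef_pos": TCP position; "ee_rot": TCP orientation; "force": force on the tool from outside, world axes, zero at the start; "wrist_torque": the same for the moment, N m; "grip_width": opening from 0.0 (shut) to 1.0 (fully open); "grip_force": force on a finger pad.
Only numpy, scipy, OpenCV 4.12 (cv2) and the standard library are available. Lean on these libraries where they do the work, as an engineer would, in place of code of your own. Each camera call takes 0.05 s, during which the arm holds its last target. There are 200 camera calls.

## Working session

There is one attempt and no reset: what is moved stays moved. The work goes in short steps, Python scripts to look and compute and a shell command to move; the robot and the scene stay as the last step left them, time stands still between calls to the robot, and variables do not carry over. Pictures are saved under pics/ and viewed, at most 13 in all, crops included, and the job is handed in when it is done.

```bash
mkdir -p pics
cat > h.py <<'E'
from rig import ctrl, viewer, models
import numpy as np, cv2
def cap(n,f=None):
    c=viewer.capture(n); 
    if f: cv2.imwrite('pics/'+f,c['color'][:,:,::-1])
    return c
def K(c):
    f=240/np.tan(np.radians(c['vertical_fov'])/2)
    return np.array([[f,0,c['cx']],[0,f,c['cy']],[0,0,1.]])
def ray(c,uv,z):
    p=cv2.undistortPoints(np.array([[uv]],float),K(c),np.array(c['dist'],float))[0,0]
    T=np.array(c['pose']); d=T[:3,:3]@[p[0],p[1],1]; o=T[:3,3]
    return o+d*(z-o[2])/d[2]
def proj(c,P):
    T=np.linalg.inv(np.array(c['pose'])); r=cv2.Rodrigues(T[:3,:3])[0]
    return cv2.projectPoints(np.array(P,float).reshape(-1,1,3),r,T[:3,3],K(c),np.array(c['dist'],float))[0][:,0]
E
python3 - <<'E'
from h import *
a=cap('scene','scene.png');b=cap('top','top.png')
for c in('top','scene'):
  for q in['bushing','gutter','gate','gate_pin','gate_pivot','bush_a','spool_a','driver','oil']:
    print(c,q,[(np.round(d['at']).astype(int).tolist(),round(d['p'],2)) for d in models.boxes_of(c,q)][:6])
s=ctrl.sense();print(s['time_s'],s['eef_pos'],s['ee_rot'],s['grip_width'])
E
```

```text
top bushing [([580, -172, 37], 0.96), ([438, -31, 34], 0.89), ([676, -87, 45], 0.71), ([565, -33, 77], 0.62), ([471, -136, 41], 0.62)]
top gutter [([562, 70, 48], 0.73), ([479, 195, 31], 0.26)]
top gate [([505, 70, 79], 0.49)]
top gate_pin []
top gate_pivot [([559, 72, 42], 0.87), ([652, 125, 32], 0.67)]
top bush_a [([646, 130, 30], 0.78), ([655, 21, 30], 0.71), ([478, 193, 30], 0.53)]
top spool_a [([695, 69, 35], 0.86), ([337, -328, 39], 0.67), ([637, 388, 72], 0.41)]
top driver [([315, 365, 24], 0.71)]
top oil [([638, 389, 70], 0.98)]
scene bushing [([580, -42, 76], 0.84), ([449, -35, 43], 0.82), ([597, -179, 38], 0.79), ([489, -134, 38], 0.58), ([689, -93, 36], 0.57), ([323, 354, 22], 0.26)]
scene gutter []
scene gate [([510, 60, 82], 0.8)]
scene gate_pin [([503, 62, 81], 0.52), ([581, 54, 44], 0.44), ([654, 121, 31], 0.3)]
scene gate_pivot [([583, 58, 43], 0.95)]
scene bush_a [([657, 121, 30], 0.8), ([488, 186, 27], 0.78), ([660, 18, 33], 0.62)]
scene spool_a [([699, 58, 36], 0.84), ([346, -332, 35], 0.77)]
scene driver [([324, 355, 21], 0.73)]
scene oil [([654, 382, 60], 0.59), ([585, 57, 45], 0.26)]
1.0 [ 200.92305228 -485.04230865  231.29668652] [ 6.26007317e-06  9.80781165e-01  1.95111008e-01 -1.09549733e-05] 0.9993186271206366
```

View pics/top.png

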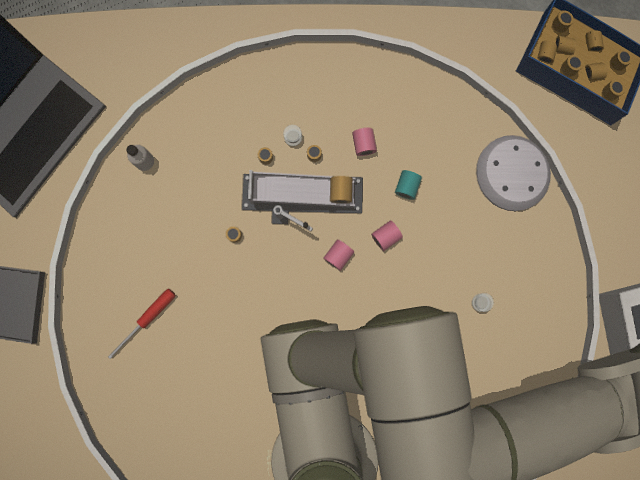

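View pics/scene.png

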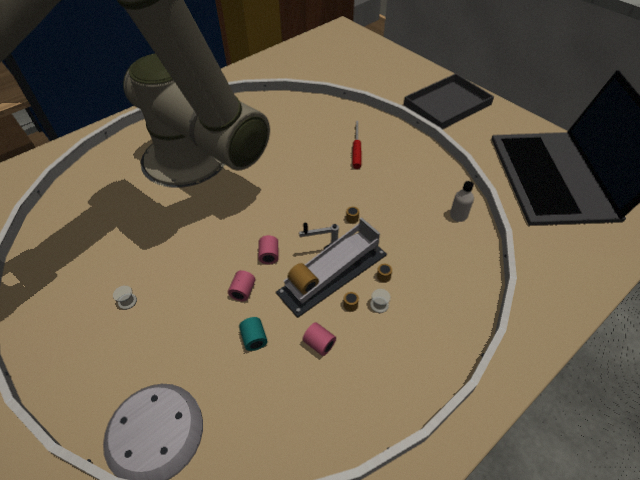

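Candidates in the top view:
- Brass cylinder in the gutter at (341,188).
- Pink look-alikes at (365,140), (387,236) and (339,255).
- Turquoise look-alike at (408,184).
- Small bushings at (265,155), (314,152) and (233,234).

By the description, the target is the brass one at (341,188), at the right-hand (low) end. The gate is at (295,221), on the robot side. I'll check the choice in a close crop.

Run:
```python
import cv2
a=cv2.imread('pics/top.png')[160:245,225:375]
cv2.imwrite('pics/crop1.png',cv2.resize(a,None,fx=5,fy=5,interpolation=cv2.INTER_CUBIC))
```

```text
(no output)
```

View pics/crop1.png

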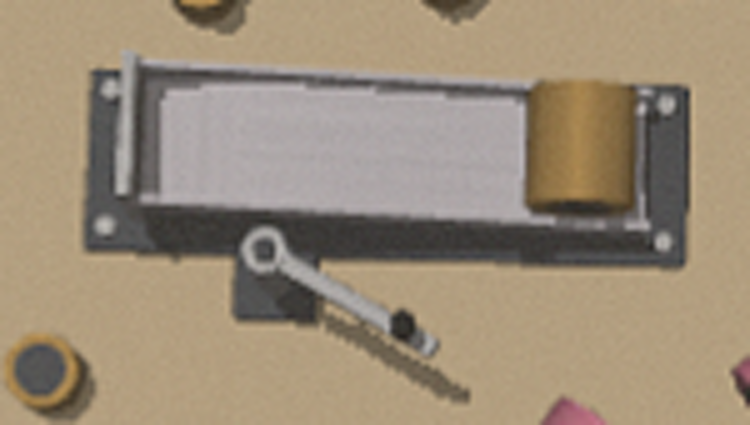

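The crop shows the brass bushing at crop (582,145), resting at the low (right) end. The gate pivot is at (264,249) and the pin at (403,325). The plate corners are at (92,70), (690,87), (684,266) and (86,250).

```bash
cat >> h.py <<'E'
try: G=np.load('G.npy')   # x0,y0,yaw
except Exception: G=None
def g2w(p):
    c,s=np.cos(G[2]),np.sin(G[2]); return np.array([G[0]+c*p[0]-s*p[1],G[1]+s*p[0]+c*p[1],p[2]])
def w2g(p):
    c,s=np.cos(G[2]),np.sin(G[2]); d=p[0]-G[0],p[1]-G[1]; return np.array([c*d[0]+s*d[1],-s*d[0]+c*d[1],p[2]])
def totool(dw):
    from scipy.spatial.transform import Rotation as R
    q=ctrl.sense()['ee_rot']; return R.from_quat([q[1],q[2],q[3],q[0]]).inv().apply(dw)
def yaw():
    from scipy.spatial.transform import Rotation as R
    q=ctrl.sense()['ee_rot']; m=R.from_quat([q[1],q[2],q[3],q[0]]).as_matrix(); return np.arctan2(m[1,0],m[0,0])
E
python3 - <<'E'
import h; from h import *
c=cap('top')
t=lambda u,v:(225+u/5-.4,160+v/5-.4)
P=[ray(c,t(*q),8) for q in[(92,70),(690,87),(684,266),(86,250)]]
for p in P: print(p.round(1))
L=np.linalg.norm
print('sides',L(P[0]-P[1]),L(P[1]-P[2]))
o=sum(P)/4; d=P[0]+P[3]-P[1]-P[2]
h.G=G=np.array([o[0],o[1],np.arctan2(d[1],d[0])]); np.save('G.npy',G); print(G)
for n,q,z in[('pivot',(264,249),82),('pin',(403,320),108),('stop',(125,52),90),('bush',(582,142),77)]: print(n,w2g(ray(c,t(*q),z)).round(1))
b=h.g2w([-88,0,58]); tcp=h.g2w([-150,0,130]);print('start',tcp)
s=ctrl.sense()['eef_pos'];print(totool(tcp-s),yaw(),G[2]-yaw())
E
```

```text
[615.1 175.5   8. ]
[607.1 -84.1   8. ]
[528.6 -80.7   8. ]
[535.8 176.7   8. ]
sides 259.7409398784239 78.60911038629818
[571.64040567  46.8385656    1.54143474]
pivot [46.8 48.9 82. ]
pin [-11.2  79.9 108. ]
stop [106.2 -29.7  90. ]
bush [-81.4   0.   77. ]
start [ 567.2367997  -103.09678131  130.        ]
[ 484.59075623 -212.62935538  101.2975806 ] 0.39281802123054305 1.1486167138064645
```

The plate isn't centred on the gutter frame. The pivot (+10.8) and bushing (+10.5) agree on the offset, so I'll shift the origin 10.6 mm uphill.

Run:
```python
import h; from h import *
o=h.g2w([10.6,0,0]); h.G=np.array([o[0],o[1],G[2]]); np.save('G.npy',h.G); print(h.G)
s=ctrl.sense()['eef_pos']; tcp=h.g2w([-150,0,140]); print(tcp, totool(tcp-s), h.G[2]-yaw(), 'start in g',h.w2g(s))
for n,p in [('pink1',(438,-31)),('pink2',(471,-136)),('teal',(580,-172)),('pink3',(676,-87))]: print(n,h.w2g([*p,0]).round())
```

```text
[571.95159383  57.43399678   1.54143474]
[567.54798785 -92.50135013 140.        ] [ 488.93395487 -222.29860121   91.29746507] 1.1486167138064645 start in g [-553.11987047  354.91677234  231.30587162]
pink1 [-92. 131.   0.]
pink2 [-196.   95.    0.]
teal [-229.  -15.    0.]
pink3 [-141. -108.    0.]
```

```bash
python3 -m pendant '0.0489 -0.0222 0 0;0.0489 -0.0222 0 0;0.0489 -0.0222 0 0;0.0489 -0.0222 0 0;0.0489 -0.0222 0 0;0.0489 -0.0222 0 0;0.0489 -0.0222 0 0;0.0489 -0.0222 0 0;0.0489 -0.0222 0 0;0.0489 -0.0222 0 0' 0.1
python3 -m pendant '0 0 0 -0.164;0 0 0 -0.164;0 0 0 -0.164;0 0 0 -0.164;0 0 0 -0.164;0 0 0 -0.164;0 0 0 -0.164;0 0 0 0'
python3 - <<'E'
import h; from h import *
s=ctrl.sense(); c=cap('wrist','w1.png'); print(s['time_s'],s['joints'].round(2) if hasattr(s['joints'],'round') else s['joints'],h.w2g(s['eef_pos']).round(1), h.G[2]-yaw(), s['grip_width'])
print(np.array(c['pose']).round(2))
P=[[-120,-27,44],[-120,27,44],[91,-27,90],[91,27,90],[36,50,82],[-91,0,57],[-91,25,80],[-91,-25,80]]
print(proj(c,[h.g2w(p) for p in P]).round())
E
```

```text
time_s: 2.3
eef_pos: [568.8, -91.3, 231.4]
ee_rot: [0.0, 0.981, 0.195, 0.0]
force: [0.4, -0.7, -0.1]
grip_width: 0.102
grip_force: 0.0
time_s: 3.3
eef_pos: [567.7, -92.8, 231.2]
ee_rot: [-0.0, 0.718, 0.696, -0.0]
force: [0.6, 0.6, -0.3]
grip_width: 0.102
grip_force: 0.0
3.3 [-0.37  0.42  1.34 -0.    1.38 -0.33] [-1.503e+02 -2.000e-01  2.312e+02] 0.004012322878125474 0.10240578677947963
[[ 1.0000e+00 -3.0000e-02 -1.0000e-02  5.7139e+02]
 [-3.0000e-02 -9.5000e-01 -3.2000e-01 -8.3500e+00]
 [ 0.0000e+00  3.2000e-01 -9.5000e-01  3.7345e+02]
 [ 0.0000e+00  0.0000e+00  0.0000e+00  1.0000e+00]]
[[ 351.  168.]
 [ 284.  168.]
 [ 365. -198.]
 [ 267. -197.]
 [ 234.  -77.]
 [ 318.  133.]
 [ 282.  136.]
 [ 353.  135.]]
```

View pics/w1.png

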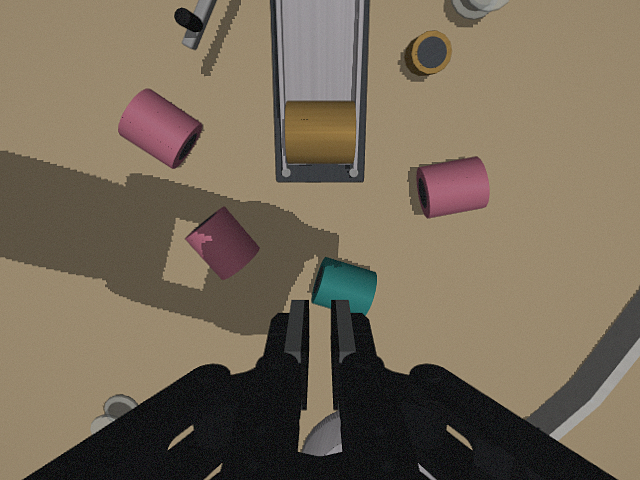

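The bushing lies across the low end at cols 285–356, row ~132. I predicted 282–353 and row 134, so the frame is off by about 2 mm in y. The descent area is clear of the turquoise piece at (345,288). I'll go down behind the bushing.

```bash
python3 -m pendant '0 0.0015 0.0610 0;0 0 0.0610 0;0 0 0.0400 0;0 0 0.0220 0;0.006 0 0 0;0.006 0 0 0;0.003 0 0 0;0.003 0 0 0;0 0 0 0'
python3 - <<'E'
import h; from h import *
s=ctrl.sense(); print(h.w2g(s['eef_pos']).round(1), s['force'])
E
```

```text
time_s: 4.47
eef_pos: [569.9, -74.7, 47.6]
ee_rot: [0.0, 0.718, 0.696, 0.0]
force: [-0.0, -0.3, -0.3]
grip_width: 0.103
grip_force: 0.0
[-132.1   -1.8   47.6] [-0.02374963 -0.33474909 -0.29236161]
```

```bash
python3 -m pendant '0.004 0 0 0;0.004 0 -0.0005 0;0.005 0 -0.0007 0;0.005 0 -0.0007 0;0.005 0 -0.0007 0;0.005 0 -0.0007 0;0.005 0 -0.0007 0;0.005 0 -0.0007 0;0.005 0 -0.0007 0;0.005 0 -0.0007 0'
python3 - <<'E'
import h; from h import *
s=ctrl.sense(); c=cap('wrist','w2.png'); g=h.w2g(s['eef_pos']);print(g.round(1), s['force'])
x=g[0]+34;z=32+(x+105)*np.tan(np.radians(8))+23.2
print(proj(c,[h.g2w(p) for p in [[x,-1.8,z+23],[x,23,z+23],[x,-27,z+23]]]).round())
E
```

```text
time_s: 5.72
eef_pos: [571.2, -26.5, 53.5]
ee_rot: [-0.0, 0.718, 0.696, 0.0]
force: [0.0, -2.0, 0.8]
grip_width: 0.1
grip_force: 1.0
[-83.9  -1.7  53.5] [ 0.01129953 -2.00418458  0.8053976 ]
[[316. 279.]
 [232. 279.]
 [402. 279.]]
```

View pics/w2.png

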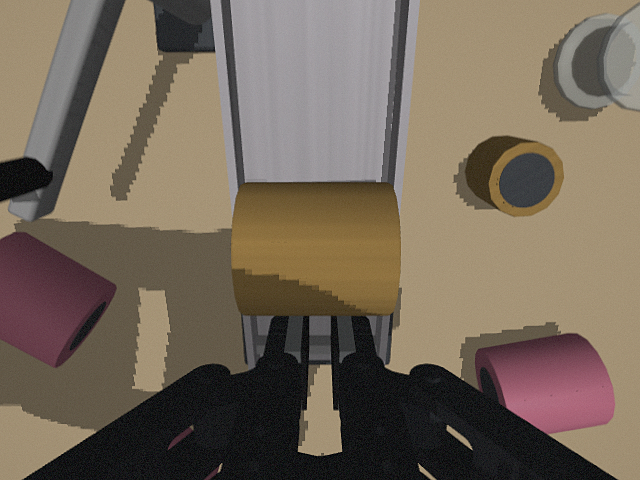

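The brass bushing is at (316,250), square and in contact with the fingertips, with only 2 N on them. I'll carry on uphill.

```bash
python3 -m pendant '0.005 0 -0.0007 0;0.005 0 -0.0007 0;0.005 0 -0.0007 0;0.005 0 -0.0007 0;0.005 0 -0.0007 0;0.005 0 -0.0007 0;0.005 0 -0.0007 0;0.005 0 -0.0007 0;0.005 0 -0.0007 0;0.005 0 -0.0007 0'
python3 -m pendant '0.005 0 -0.0007 0;0.005 0 -0.0007 0;0.005 0 -0.0007 0;0.005 0 -0.0007 0;0.005 0 -0.0007 0;0.005 0 -0.0007 0;0.004 0 -0.0005 0;0.004 0 -0.0005 0'
python3 - <<'E'
import h; from h import *
s=ctrl.sense(); c=cap('wrist','w3.png'); g=h.w2g(s['eef_pos']);print(g.round(1), s['force'])
E
```

```text
time_s: 7.02
eef_pos: [572.7, 23.5, 60.4]
ee_rot: [-0.0, 0.718, 0.696, -0.0]
force: [0.1, -1.8, 0.7]
grip_width: 0.099
grip_force: 1.0
time_s: 8.02
eef_pos: [573.8, 61.4, 65.6]
ee_rot: [-0.0, 0.718, 0.696, -0.0]
force: [-0.1, -2.7, 1.0]
grip_width: 0.102
grip_force: 1.0
[ 4.  -1.8 65.6] [-0.12826348 -2.65360335  1.02775858]
```

View pics/w3.png

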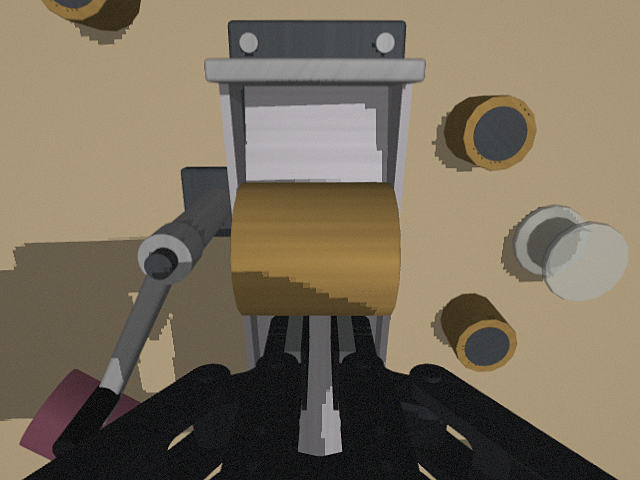

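The bushing sits at (316,250), level with the hinge hub and just short of the crest. The stop is at row 70. I'll push gently over and watch the force.

```bash
python3 -m pendant '0.004 0 -0.0004 0;0.004 0 0 0;0.004 0 0 0;0.004 0 0 0;0.004 0 0 0;0.003 0 0 0;0 0 0 0;0 0 0 0;0 0 0 0;0 0 0 0'
python3 - <<'E'
import h; from h import *
s=ctrl.sense(); c=cap('wrist','w4.png'); g=h.w2g(s['eef_pos']);print(g.round(1), s['force'])
print(proj(c,[h.g2w(p) for p in [[68,-2,96.6],[45,-2,73.6],[91,-2,73.6],[68,23,73.6],[68,-27,73.6]]]).round())
E
```

```text
time_s: 9.32
eef_pos: [574.5, 84.0, 66.0]
ee_rot: [-0.0, 0.718, 0.696, -0.0]
force: [0.4, 0.7, -0.5]
grip_width: 0.097
grip_force: 0.0
[26.7 -1.8 66. ] [ 0.44576949  0.68735492 -0.46271567]
[[317. 253.]
 [317. 289.]
 [317. 162.]
 [245. 229.]
 [389. 229.]]
```

View pics/w4.png

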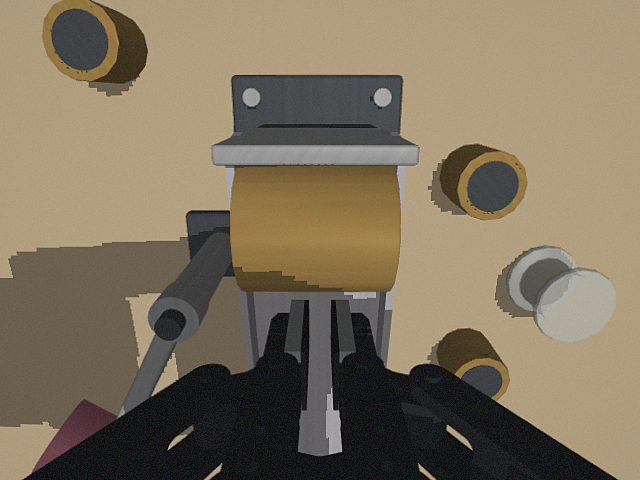

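The bushing is home: its lower edge is at row ~291 (289 predicted), it lies against the stop, and it has left the fingers with no force on them. Next I'll lift clear and go to the outer side of the gate pin.

```bash
python3 -m pendant '-0.006 0 0 0;0 0 -0.05 0;0 0 -0.05 0;-0.022 -0.0407 0 0;-0.022 -0.0407 0 0;0 -0.0407 0 0;0 0 0 0;0 0 0 0' 0
python3 - <<'E'
import h; from h import *
s=ctrl.sense(); g=h.w2g(s['eef_pos']);print(g.round(1), s['force'],s['grip_width'])
c=cap('wrist','w5.png'); t=cap('top','t5.png')
P=[]
for a in(0,.1,.2,.35):
  th=np.radians(150)+a; P.append([36+65*np.cos(th),50+65*np.sin(th),108])
print(np.round(P)); print(proj(c,[h.g2w(p) for p in P]).round(),proj(t,[h.g2w(p) for p in P]).round(1))
a=t['color'][160:245,225:345,::-1]; a=cv2.resize(a,None,fx=4,fy=4,interpolation=cv2.INTER_CUBIC)
b=cv2.resize(c['color'][:,:,::-1],(453,340)); cv2.imwrite('pics/c5.png',np.hstack([a[:,:340],b]))
E
```

```text
time_s: 10.38
eef_pos: [451.7, 37.5, 166.4]
ee_rot: [0.001, 0.718, 0.696, 0.0]
force: [0.4, 0.1, -0.1]
grip_width: 0.003
grip_force: 0.0
[-23.5 119.6 166.4] [ 0.38303385  0.06757846 -0.05722508] 0.0032071054712426513
[[-20.  82. 108.]
 [-23.  77. 108.]
 [-26.  71. 108.]
 [-28.  61. 108.]]
[[388. 260.]
 [398. 265.]
 [409. 269.]
 [427. 273.]] [[304.4 224.9]
 [306.  222. ]
 [307.3 219. ]
 [308.6 214.4]]
```

View pics/c5.png

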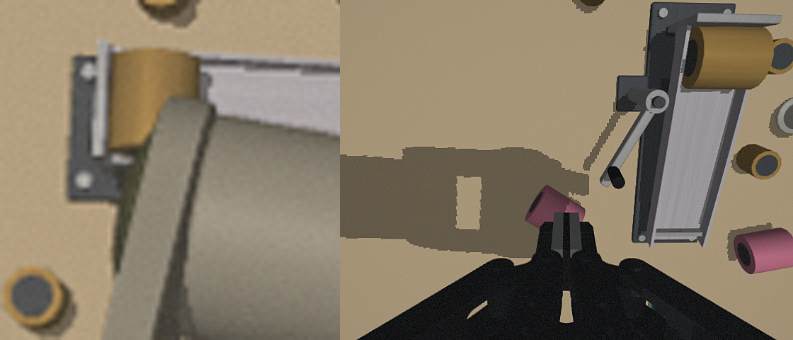

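The bushing is still home. The gate pin shows at wrist pixel about (390,251), which matches gate ≈ 0 rad, so the pin is at gutter (-20,82). I'll descend outside the pin and push inward.

```bash
python3 -m pendant '0 0 0.037 0;0 0 0.037 0;0 0 0 0;0 0.008 0 0;0 0.008 0 0;0 0.008 0 0;0 0.008 0 0;0 0.008 0 0;0 0.008 0 0;0 0.008 0 0'
python3 -m pendant '0 0.008 0 0;0.001 0.008 0 0;0.001 0.008 0 0;0.002 0.008 0 0;0.002 0.006 0 0;0 0 0 0'
python3 - <<'E'
import h; from h import *
s=ctrl.sense(); g=h.w2g(s['eef_pos']);print(g.round(1), s['force'],s['grip_width'])
c=cap('wrist','w6.png')
E
```

```text
time_s: 11.72
eef_pos: [507.5, 36.1, 92.0]
ee_rot: [0.0, 0.718, 0.696, 0.0]
force: [-1.4, -1.0, -0.1]
grip_width: -0.001
grip_force: 0.5
time_s: 12.48
eef_pos: [545.6, 41.0, 92.0]
ee_rot: [0.0, 0.718, 0.697, 0.0]
force: [-0.0, -1.3, -0.4]
grip_width: -0.001
grip_force: 0.0
[-17.2  25.9  92. ] [-0.02208669 -1.25532851 -0.40522288] -0.0005390184817165585
```

View pics/w6.png

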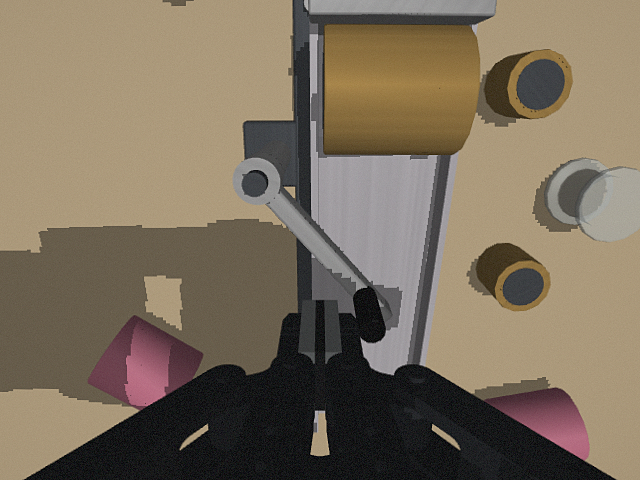

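The gate is now about 75° round, with the pin at (370,315) beside the fingertips, and the bushing is still in place. I'll step round to the downhill side of the pin and push uphill.

```bash
python3 -m pendant '0 -0.004 0 0;-0.016 0 0 0;0 0.017 0 0;0 0.017 0 0;0 0 0 0;0.007 0 0 0;0.007 0 0 0;0.007 0 0 0;0.007 0 0 0;0 0 0 0'
python3 -m pendant '0.006 0.001 0 0;0.006 0.001 0 0;0.005 0.001 0 0;0.004 0 0 0;0 0 0 0'
python3 - <<'E'
import h; from h import *
s=ctrl.sense(); g=h.w2g(s['eef_pos']);print(g.round(1), s['force'],s['grip_width'])
E
```

```text
time_s: 13.78
eef_pos: [584.4, 45.7, 93.9]
ee_rot: [0.013, 0.718, 0.696, 0.005]
force: [46.1, -31.2, -23.5]
grip_width: -0.001
grip_force: 27.0
time_s: 14.4
eef_pos: [593.9, 67.2, 94.7]
ee_rot: [0.018, 0.719, 0.695, 0.012]
force: [78.0, -23.2, -38.6]
grip_width: 0.002
grip_force: 41.0
[ 10.4 -21.6  94.7] [ 78.02251322 -23.20258225 -38.57554118] 0.0017096157211700374
```

The force is high and the tool has been pushed sideways. I'll stop and look.

Run:
```python
from h import *
c=cap('wrist','w7.png')
```

```text
(no output)
```

View pics/w7.png

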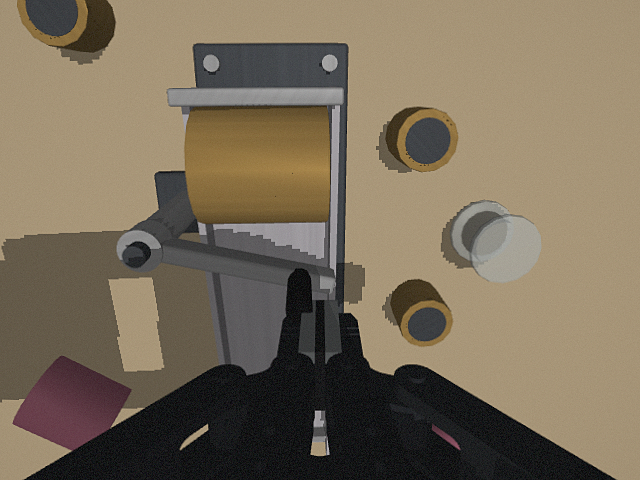

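The pin slipped to the left flank of the fingers, at (300,285), and is wedging them sideways. I'll relieve the load sideways, back off downhill, then come in centred on the pin.

```bash
python3 -m pendant '0 0.008 0 0;0 0.008 0 0;-0.015 0 0 0;-0.015 0 0 0;-0.01 0 0 0;0 0 0 0;0 0 0 0'
python3 - <<'E'
import h; from h import *
s=ctrl.sense(); g=h.w2g(s['eef_pos']);print(g.round(1), s['force'],s['grip_width'],h.G[2]-yaw())
c=cap('wrist','w8.png')
for d in(75,90,95,100,105,110,115,120):
  th=np.radians(150+d);print(d,*[proj(c,[h.g2w([36+65*np.cos(th),50+65*np.sin(th),z])])[0].round() for z in(82,108)])
E
```

```text
time_s: 15.32
eef_pos: [593.8, 32.8, 92.0]
ee_rot: [-0.0, 0.718, 0.696, 0.0]
force: [0.0, -1.2, 0.1]
grip_width: -0.001
grip_force: 0.0
[-24.  -22.5  92. ] [ 0.0193333  -1.20289661  0.08820163] -0.0005682383141334294 0.0005247064469942053
75 [252. 280.] [240. 311.]
90 [276. 249.] [268. 276.]
95 [282. 237.] [276. 262.]
100 [287. 224.] [282. 247.]
105 [292. 211.] [286. 232.]
110 [294. 197.] [290. 215.]
115 [296. 182.] [292. 198.]
120 [296. 167.] [292. 180.]
```

View pics/w8.png

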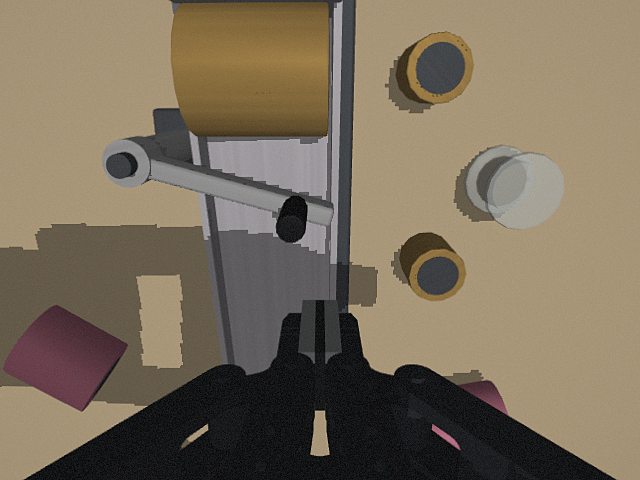

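The fingers are free, the gate is at about 105°, and the bushing is still home. The pin at (291,220) is 9 mm left of the fingers. I'll centre on it and push.

```bash
python3 -m pendant '0 -0.009 0 0;0 0 0 0;0.008 0 0 0;0.008 0 0 0;0.008 0 0 0;0.006 0 0 0;0.005 0 0 0;0.004 0 0 0;0.003 0 0 0;0 0 0 0'
python3 - <<'E'
import h; from h import *
s=ctrl.sense(); g=h.w2g(s['eef_pos']);print(g.round(1), s['force'],s['grip_width'])
E
```

```text
time_s: 16.62
eef_pos: [586.0, 75.0, 91.9]
ee_rot: [-0.0, 0.718, 0.696, -0.0]
force: [-0.4, -0.1, 0.0]
grip_width: -0.002
grip_force: 0.0
[ 18.  -13.6  91.9] [-0.40502306 -0.07047461  0.0475794 ] -0.0022723782462662364
```

```bash
python3 -m pendant '0.002 0 0 0;0.002 0 0 0;0.002 0 0 0;0 0 0 0'
python3 - <<'E'
import h; from h import *
s=ctrl.sense(); g=h.w2g(s['eef_pos']);print(g.round(1), s['force'],s['grip_width'])
E
```

```text
time_s: 17.12
eef_pos: [586.4, 78.3, 92.0]
ee_rot: [0.001, 0.718, 0.696, -0.002]
force: [-2.5, -13.3, 0.1]
grip_width: -0.0
grip_force: 7.1
[ 21.3 -13.8  92. ] [ -2.52221238 -13.28389847   0.05392824] -0.0004109302651094262
```

The push ended with 13 N of resistance at x = 21, about where contact at the gate's end stop should be (20). I'll back off, lift, and check.

```bash
python3 -m pendant '-0.01 0 0 0;-0.03 0 0 0;-0.02 0 -0.02 0;0 0 -0.05 0;0 0 -0.03 0;0 0 0 0;0 0 0 0'
python3 - <<'E'
import h; from h import *
s=ctrl.sense(); g=h.w2g(s['eef_pos']);print(g.round(1), s['force'])
c=cap('wrist','w9.png')
for d in(105,110,115,120):
  th=np.radians(150+d);print(d,*[proj(c,[h.g2w([36+65*np.cos(th),50+65*np.sin(th),z])])[0].round() for z in(82,108)])
print(proj(c,[h.g2w(p) for p in [[36,50,82],[68,-2,96.6],[45,-2,73.6],[68,23,73.6],[68,-27,73.6]]]).round())
E
```

```text
time_s: 18.0
eef_pos: [584.1, 20.9, 191.0]
ee_rot: [-0.001, 0.718, 0.696, -0.0]
force: [-0.8, -0.2, -0.3]
grip_width: -0.004
grip_force: 0.0
[-36.1 -13.2 191. ] [-0.84910262 -0.21971299 -0.3186654 ]
105 [317. 148.] [317. 154.]
110 [319. 139.] [319. 144.]
115 [321. 129.] [321. 133.]
120 [321. 120.] [321. 122.]
[[212. 120.]
 [297.  59.]
 [300. 104.]
 [257.  63.]
 [341.  63.]]
```

View pics/w9.png

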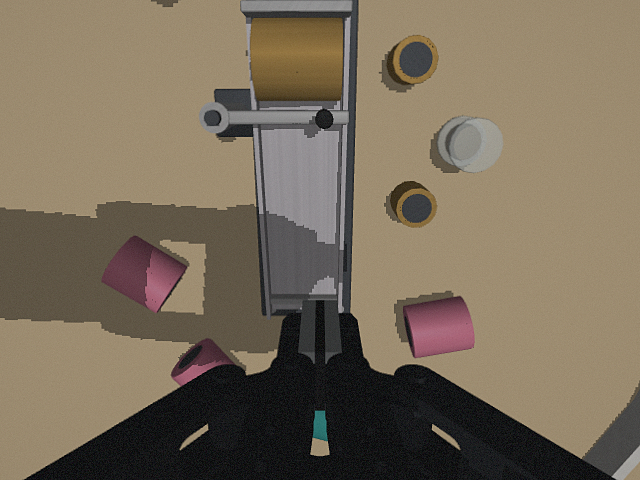

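The gate lies square across the gutter: hub at (213,118), pin at (324,118), which matches 120°. The bushing is home behind it at (297,59), the bystanders are in place, and the arm is clear.

```bash
python3 -c "
from rig import ctrl
print(ctrl.finish_job())"
```

```text
the job is handed in; nothing more can be done
None
```

The job is handed in: in the last picture the bushing was home in the dip and the gate square across behind it, though the first push on the gate slipped off its pin and peaked near 90 N at the wrist; no pass or fail result came back.

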